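# Turn the water tester round and put it on charge

## Task

The orange water tester is stowed sensor-end in, in its aluminium sleeve. Pull it out by its orange battery end, lay it down flat on the black rubber mat with its display up and let go of it, then take it again by its blue sensor end and slide it, battery end first and display still up, fully home into the red charging dock. Leave it there released, and leave the two vials and the spare tester standing where they are.

Things in the scene. Friction and masses are not known exactly. Their poses are not given: they have to be found in the camera images.
- tester: Orange pen-shaped tester, a flat bar 180 long, 34 wide, 28 thick (last 6 mm at each end 26 x 20), about 0.12 kg, balanced mid-way. Origin: centre of the underside. +x runs along it to the sensor end (blue from x=28 to 90), -x to the ribbed orange battery cap (x=-90 to -48); z leaves the face with the dark display. At the start only the last 70 to 80 mm of the battery end stick out of the sleeve.
- tester_battery_end (a point): Centre of the orange end face of the tester, 14 mm above its underside, 90 mm from its middle; axes as the tester's.
- tester_sensor_end (a point): Centre of the blue end face of the tester, 14 mm above its underside, 90 mm from its middle; axes as the tester's.
- sleeve: Fixed aluminium sleeve with black roof. Origin on the table, x points from the open mouth inwards, z up. Straight channel: inside 42 wide, floor 20 above the table, roof underside 53, roof top 59 with a 14 wide slot along it, 110 deep from mouth (x=-55) to closed end (x=55); outside 66 wide; flared mouth lips and ramp reach x=-69. The tester's bare end overhangs the table.
- sleeve_mouth (a point): Centre of the sleeve's mouth, 34 mm above the table, level with the centre line of the tester lying on the sleeve's floor; axes as the sleeve's.
- dock: Fixed red dock. Origin on the table, x points from the open mouth inwards, z up. Channel like the sleeve's: inside 40 wide, floor 20, roof 53 to 59, 14 slot, 110 deep from mouth (x=-55) to a rigid stop (x=55), outside 64 wide, flares to x=-69. Behind it a display panel 130 wide, 80 high. No spring or catch: friction holds the tester; home, 70 mm of its sensor end stick out over the table.
- dock_mouth (a point): Centre of the dock's mouth, 34 mm above the table, level with the centre line of a tester lying on the dock's floor; axes as the dock's.
- dock_stop (a point): Centre of the face of the dock's stop, 34 mm above the table, 110 mm in from the mouth; the orange end face meets it when home. Axes as the dock's.
- mat: Fixed black rubber mat, 150 (its x) by 220 (its y) by 2 thick, flat on the table between the robot and the sleeve and dock. Origin: centre of its underside.
- spare_tester: Bystander, loose: a white and teal tester standing upright in a pale round pot of 60 diameter, 170 high in all. Origin: centre of the underside, z up.
- vial_clear: Bystander, loose: pale vial with black cap, 29 diameter, 63 high, upright. Origin: centre of the underside, z up.
- vial_amber: Bystander, loose: amber vial with black cap, 29 diameter, 63 high, upright. Origin: centre of the underside, z up.
There are look-alikes about, which are no part of the job. Leave any purple look-alike of the tester alone.

How it is judged (in metres and radians):
On the way, in this order (a step that is already met when the one before it is completed fails the run):
1. the tester lies flat, display up, on the mat (its middle over the mat), let go and at rest (x of tester in the frame of mat between -0.075 and 0.075 m and y of tester in the frame of mat between -0.11 and 0.11 m and contact force between tester and mat above 0.2 N and contact force between the fingers and tester below 0.05 N and angle between tester's own z axis and vertical below 0.15 rad and linear speed of tester below 0.02 m/s), for 0.2 s.
2. the tester is held up by its blue sensor end: clear of the table, with the grasp in the blue end's half (contact force between the fingers and tester above 0.5 N and height (world z) of tester above 0.012 m and x of the grasp point in the frame of tester above 0 m), for 0.1 s.
At the end, for the whole second after the job is handed in: The tester rests in the dock, battery end first, with its orange end face within 8 mm of the stop, display up (tilt under 0.15 rad), at rest and released; the vials and the spare tester stand upright (tilt under 0.3 rad) within 30 mm of where they were (x of tester_battery_end in the frame of dock above 0.047 m and y of tester_battery_end in the frame of dock between -0.008 and 0.008 m and z of tester_battery_end in the frame of dock between 0.028 and 0.045 m and x of tester_sensor_end in the frame of dock below -0.1 m and angle between tester's own z axis and vertical below 0.15 rad and linear speed of tester below 0.02 m/s and contact force between the fingers and tester below 0.05 N and distance of each of spare_tester, vial_clear, vial_amber from where it was at the start of the episode below 0.03 m and angle between each of spare_tester, vial_clear, vial_amber's own z axis and vertical below 0.3 rad); the robot touches nothing.
It fails at once if a bystander (vial or spare tester) is moved more than 30 mm or tipped (distance of any of spare_tester, vial_clear, vial_amber from where it was at the start of the episode above 0.03 m or angle between any of spare_tester, vial_clear, vial_amber's own z axis and vertical above 0.3 rad).
It also fails if it takes over 69 s, if anything falls off the work surface, if the arm or the gripper's body presses on something with over 40 N, if the wrist force passes 120 N, or if a joint passes its speed limit or range.

## Robot

A 6-joint arm with a two-finger parallel gripper is mounted at the origin on the work surface. World frame = base frame: x ahead of the robot, y to its left, z up, the work surface at z = 0. Lengths are in m, angles in degrees, forces in N, time in s.
With the tool pointing down it reaches from about 0.25 to 0.725 m from the base axis. Payload 9.7 kg.
Tool frame: the origin (TCP) lies on the centre line of the jaws, within the pads' length; the fingertips stand 22 mm ahead of it and the grasp point (between the pads) lies 3 mm ahead of it; z points along the fingers, y is the direction in which the jaws open and shut (so a half turn about z gives the same grasp; the last joint's range is limited). The gripper opens to 85 mm and grips with 20 to 120 N. Pads are 22 mm wide; open, the fingers measure 114 mm over their backs; the gripper's body (76 mm by 85 mm) begins 54 mm behind the grasp point. The pads swing forward as they close: fully open they stand 13 mm farther back than shut.
Start: joints at [-75.802, 4.979, 10.078, 95.1, 0, 90], TCP at [0.135, -0.533, 0.253] pointing down, gripper open.
Joint ranges: [-179.16, 179.16], [-48.56, 103.87], [-65.8, 70.77], [-126.05, 130.52], [-82.76, 87.17], [-180, 180]. Speed limits (degrees/s): [127.2, 127.2, 147.25, 180, 180, 180].

## Interface

Orientations are given as [roll, pitch, yaw] about the fixed x, y, z axes, in that order (R = Rz(yaw) Ry(pitch) Rx(roll)).
In Python, from workcell import get_obs, camera, camera_params, job_done gives the robot as it stands.
- The arm moves only by the tool servo_tool, never from a script. Its argument "steps" is a list of rows, each an object of numbers: "x", "y", "z": the shift along the world's x, y, z in mm; "yaw": the turn about the world's z in degrees. A call has 1 to 12 rows; each row is the pose to reach, as a shift and turn from the pose measured when the call began; what a row does not reach only later rows make up. A row lasts 1/8 s, in which the tool goes at most 62.5 mm and 10.7 degrees, less where a joint would pass 70% of its speed; a pose out of reach is approached as far as the arm can. A call with a gripper value outside its range is refused whole. "grip" is the finger opening in mm, from 0 to 85.4, set as the call begins (left out, the last holds). The fingers move at their own pace and stop on an object; "grip_force" is the grip in N (left out, the last holds). Time passes only in rows, so rows that repeat a pose let the fingers close. It gives the time, the measured TCP pose, the force and the opening at its end, in the units of the state.
- get_obs(): the state, without advancing time (a new reading comes with each control period).
- camera(name): name is "scene" or "top"; returns (picture, depth): 480x640x3 uint8, red, green, blue; 480x640 float32, m along the optical axis (not along the pixel's ray), 0 where there is no reading.
- camera_params(name): a dict with "intrinsics" (3x3 intrinsics, pixels), "rvec" (rotation vector, rad) and "tvec" (3), from world to camera coordinates, as OpenCV has them. Camera axes: x right, y down, z forward; pixel columns grow to the right and rows downward; lengths in m; the calibration is good to about 2 mm. A picture is of the moment at which its call begins. camera_params takes no time and is no camera call.
- job_done(): hands the job in, once; it reports no verdict.
The state is a dict: "time": time; "q": joint angles; "qd": joint speeds; "joint_efforts": joint torques, N m; "ee_pos": TCP position; "tcp_rot": TCP orientation; "wrist_force": force on the tool from outside, world axes, zero at the start; "torque": the same for the moment, N m; "opening": finger opening in m.
Only numpy, scipy, OpenCV 4.12 (cv2) and the standard library are available. Lean on these libraries where they do the work, as an engineer would, in place of code of your own. Each camera call takes 0.05 s, during which the arm holds its last target.

## Working session

There is one attempt and no reset: what is moved stays moved. The work goes in short steps, Python scripts to look and compute and a tool call to move; the robot and the scene stay as the last step left them, time stands still between calls to the robot, and variables do not carry over. Pictures are saved under pics/ and viewed, and the job is handed in when it is done.

Besides the shell and the picture viewer there is one more tool, called after "Call:" as name(argument=value, ...) on one line, values as JSON. servo_tool: Moves the arm, as the interface text tells. Its arguments: {"type":"object","properties":{"steps":{"type":"array"},"grip":{"type":"number"},"grip_force":{"type":"number"}},"required":["steps"]}

```bash
ls; mkdir -p pics
python3 - <<'E'
from workcell import *
import cv2,numpy as np
print(get_obs())
for n in("scene","top"):
    p,d=camera(n); cv2.imwrite(f"pics/{n}0.png",p[:,:,::-1]); np.savez(f"{n}0.npz",p=p,d=d)
    print(n,camera_params(n))
E
```

```text
pics
{'time': 0.0, 'q': array([-7.58013810e+01,  5.01110041e+00,  1.00340813e+01,  9.50991499e+01,
        2.34098193e-03,  8.99999478e+01]), 'qd': array([ 0.03817518, -0.05622958, -0.02015031, -0.02407539, -0.00896128,
        0.08622126]), 'joint_efforts': array([ 1.12208704e-04, -5.20387709e+01,  4.64804327e+01,  1.64474070e-02,
       -9.15388614e-05,  1.44593048e-05]), 'ee_pos': array([ 0.13486773, -0.53300228,  0.25257971]), 'tcp_rot': array([-1.79923831e+02, -2.34104929e-03,  1.41986681e+01]), 'wrist_force': array([-0.42315308,  0.05719673,  0.27031499]), 'torque': array([ 0.04709725, -0.02608277,  0.01934341]), 'opening': 0.08496595859204084}
scene {'intrinsics': array([[545.35790119,   0.        , 319.51663951],
       [  0.        , 545.35790119, 242.24717942],
       [  0.        ,   0.        ,   1.        ]]), 'rvec': array([ 1.71557433,  1.93161581, -0.68091042]), 'tvec': array([ 0.08176135, -0.36240591,  1.399108  ])}
top {'intrinsics': array([[502.31000866,   0.        , 320.81245959],
       [  0.        , 502.31000866, 246.19215885],
       [  0.        ,   0.        ,   1.        ]]), 'rvec': array([ 2.11086218, -2.15935734,  0.1773511 ]), 'tvec': array([-0.04025161,  0.51311734,  1.03986489])}
```

View pics/scene0.png

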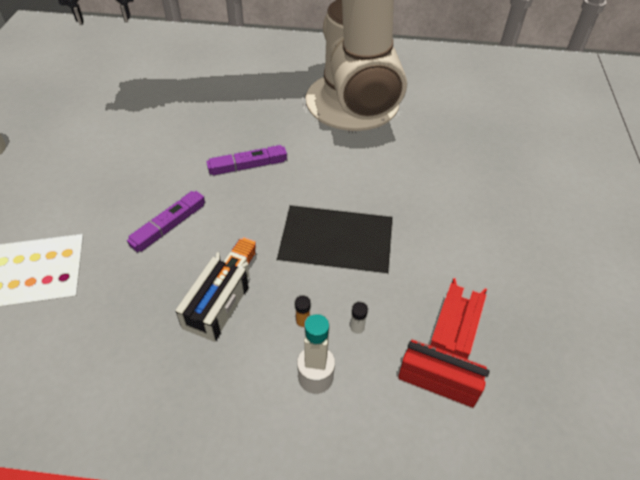

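View pics/top0.png

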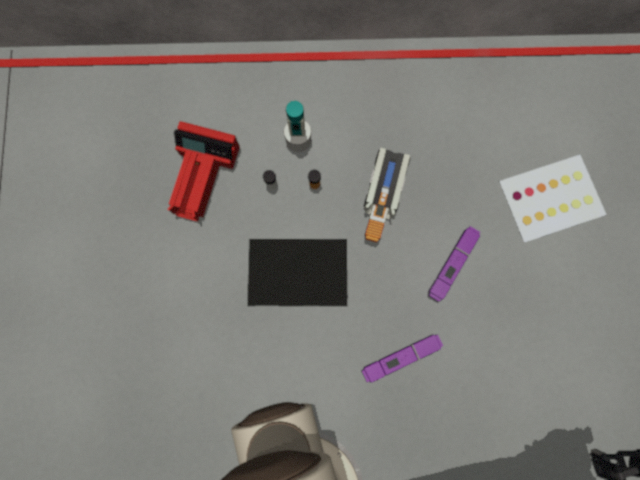

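The scene view shows the sleeve near (215,290) with the orange end at (245,250). The dock is near (455,330). In the top view, the battery end is at (374,230), the mat centre at (298,272), the dock mouth at (185,215), the vials at (269,177) and (314,178), and the spare tester at (297,125). Next I measure these with depth.

```bash
cat > h.py <<'E'
import cv2,numpy as np
from workcell import camera_params
def cloud(n,d):
    c=camera_params(n);K=c["intrinsics"];R=cv2.Rodrigues(c["rvec"])[0];t=c["tvec"]
    v,u=np.mgrid[:480,:640]
    P=np.stack([(u-K[0,2])/K[0,0]*d,(v-K[1,2])/K[1,1]*d,d],-1)
    W=(P-t)@R
    W[d==0]=np.nan
    return W
def hsv(p): return cv2.cvtColor(p,cv2.COLOR_RGB2HSV)
def rect(W,m,zmin,zmax):
    q=W[m]; q=q[(q[:,2]>zmin)&(q[:,2]<zmax)]
    r=cv2.minAreaRect(q[:,:2].astype(np.float32)*1000)
    return len(q),np.round(q.mean(0)*1000,1),np.round(r[0],1),np.round(r[1],1),round(r[2],1),np.round(cv2.boxPoints(r),0).tolist()
def proj(n,X):
    c=camera_params(n)
    return cv2.projectPoints(np.float32(X).reshape(-1,3),c["rvec"],c["tvec"],c["intrinsics"],None)[0][:,0]
E
python3 - <<'E'
from h import *
for n in("top","scene"):
    z=np.load(n+"0.npz");p,d=z["p"],z["d"];W=cloud(n,d);H=hsv(p).astype(int)
    h,s,v=H[...,0],H[...,1],H[...,2]
    near=(W[...,0]>.1)&(W[...,0]<.9)&(abs(W[...,1])<.45)
    red=((h<5)|(h>175))&(s>150)&near
    org=(h>=6)&(h<18)&(s>150)&near
    blu=(h>100)&(h<120)&(s>150)&near
    dark=(v<50)&near
    print(n)
    for nm,m,a,b in(("red roof",red,.05,.064),("red<50",red,.01,.05),("org",org,.035,.055),("blue",blu,.03,.055),("mat",dark,-.004,.006),("dark/vials",dark,.05,.07)):
        try:
            if nm=="dark/vials":
                mm=(m&(W[...,2]>a)&(W[...,2]<b)).astype(np.uint8)
                k,l,st,c=cv2.connectedComponentsWithStats(mm)
                for i in range(1,k):
                    if st[i,4]>15: print(nm,c[i],st[i,4],np.round(W[l==i].mean(0)*1000))
            else: print(nm,*rect(W,m,a,b))
        except Exception as e: print(nm,e)
    # sleeve region
    box=(W[...,2]>.054)&(W[...,2]<.064)&(W[...,1]<-.08)&(W[...,1]>-.3)&near
    if box.sum(): print("sleeve roof",*rect(W,box,.054,.064))
    q=(W[...,2]>.1)&(W[...,2]<.2)&(W[...,0]>.5)&near
    if q.sum(): print("spare",np.round(np.nanmean(W[q],0)*1000),np.nanmax(W[q][:,2]))
    b=cv2.resize(p[100:330,150:420] if n=="top" else p[230:410,170:500],None,fx=2.4 if n=="scene" else 2.6,fy=2.4 if n=="scene" else 2.6,interpolation=cv2.INTER_CUBIC)
    cv2.imwrite(f"pics/{n}0z.png",b[:,:,::-1])
E
```

```text
top
red roof 1463 [659.9 223.6  58.8] [681.6 217.2] [114.4 196.4] 68.9 [[569.0, 199.0], [753.0, 129.0], [794.0, 235.0], [610.0, 306.0]]
red<50 1090 [668.4 209.8  30. ] [667.1 201.8] [132.9 178.2] 87.3 [[575.0, 140.0], [753.0, 131.0], [759.0, 264.0], [581.0, 272.0]]
org 277 [ 551.3 -156.9   47.3] [631.1  17.6] [436.1  86.9] 70.9 [[519.0, -174.0], [601.0, -203.0], [744.0, 209.0], [661.0, 238.0]]
blue 0 [nan nan nan] [0. 0.] [0. 0.] 0.0 [[0.0, 0.0], [0.0, 0.0], [0.0, 0.0], [0.0, 0.0]]
mat 6076 [462.3   1.4   1.8] [463.1   1.3] [215.2 143.7] 88.7 [[389.0, -105.0], [533.0, -108.0], [537.0, 107.0], [394.0, 111.0]]
dark/vials [178.79591837 141.04081633] 49 [750. 255.  60.]
dark/vials [217.96954315 150.93908629] 197 [725. 168.  61.]
dark/vials [314.72222222 172.66666667] 18 [670. -42.  63.]
dark/vials [269.44871795 177.61538462] 78 [662.  56.  62.]
dark/vials [313.96969697 180.75757576] 33 [653. -40.  61.]
sleeve roof 1387 [ 654.  -199.9   59.1] [ 635.6 -194.4] [ 71.1 168.4] 74.5 [[545.0, -206.0], [707.0, -251.0], [726.0, -183.0], [564.0, -138.0]]
spare [763.  -5. 153.] 0.17549889411722527
s
[... 651 characters left out ...]
, 113.0]]
dark/vials [206.18502825 294.64689266] 708 [ 668. -205.   59.]
dark/vials [243.64705882 275.94117647] 17 [ 618. -150.   53.]
dark/vials [302.38297872 304.53723404] 188 [670. -37.  62.]
dark/vials [359.19587629 310.96391753] 194 [671.  59.  62.]
dark/vials [213.9047619  322.76190476] 21 [ 719. -180.   53.]
sleeve roof 2092 [ 659.4 -198.1   59.5] [ 651.2 -196.1] [ 70.7 139.9] 73.3 [[574.0, -210.0], [708.0, -250.0], [728.0, -182.0], [594.0, -142.0]]
spare [779.  -2. 150.] 0.1747438563355554h.py:14: RuntimeWarning: Mean of empty slice.
  return len(q),np.round(q.mean(0)*1000,1),np.round(r[0],1),np.round(r[1],1),round(r[2],1),np.round(cv2.boxPoints(r),0).tolist()
  ret = um.true_divide(
```

View pics/top0z.png

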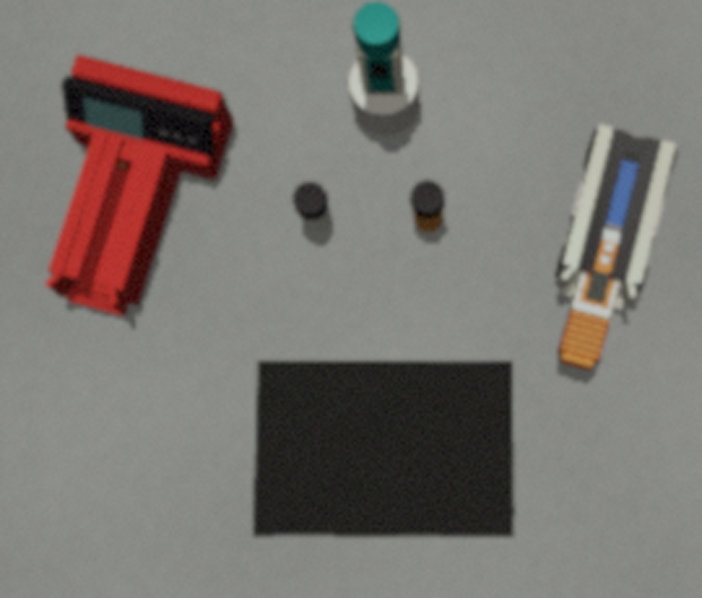

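View pics/scene0z.png

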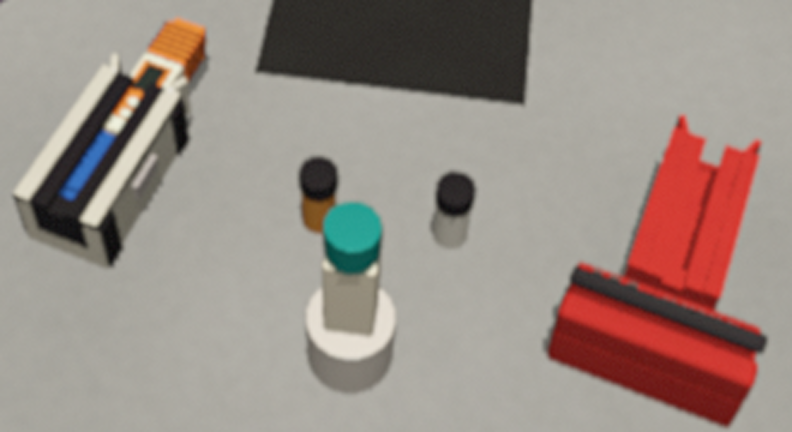

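```bash
cat >> h.py <<'E'
def axisfit(W,m,c,yaw,s0,s1,half,it=3):
    c=np.array(c,float)
    for _ in range(it):
        u=np.array([np.cos(np.radians(yaw)),np.sin(np.radians(yaw))]);n=np.array([-u[1],u[0]])
        q=W[m][:,:2]*1000-c; s=q@u;t=q@n
        k=abs(t)<half;s=s[k];t=t[k]
        S=[];T=[];B=[]
        for a in np.arange(s0,s1,6):
            b=(s>=a)&(s<a+6)
            if b.sum()>5: S.append(a+3);T.append((t[b].min()+t[b].max())/2);B.append(t[b].max()-t[b].min())
        f=np.polyfit(S,T,1); yaw+=np.degrees(np.arctan(f[0])); c=c+n*f[1]
    return c.round(1),round(yaw,2),"width",np.round(np.median(B),1),"s range",s.min().round(1),s.max().round(1),"resid",np.std(T-np.polyval(f,S)).round(2)
E
python3 - <<'E'
from h import *
for n in("top","scene"):
    z=np.load(n+"0.npz");p,d=z["p"],z["d"];W=cloud(n,d);H=hsv(p).astype(int)
    h,s,v=H[...,0],H[...,1],H[...,2];Z=W[...,2]
    roof=(Z>.054)&(Z<.063)
    print(n,"sleeve",*axisfit(W,roof,(665,-200),-16.6,-48,50,45))
    print(n,"dock",*axisfit(W,roof&((h<5)|(h>175))&(s>150),(650,225),-17,-35,35,42))
    org=(h>=5)&(h<20)&(s>140)&(Z>.042)&(Z<.053)&(W[...,0]<.6)&(W[...,1]<-.1)
    print(n,"org",*axisfit(W,org,(545,-160),-17,-15,15,30), np.nanmedian(Z[org]))
    sel=(Z>.03)&(Z<.053)&(W[...,0]<.57)&(W[...,0]>.5)&(W[...,1]<-.1)&(W[...,1]>-.22)
    print(n,"bar",*axisfit(W,sel,(545,-160),-17,-15,15,30))
    pan=((Z>.07)&(Z<.09)&(W[...,1]>.1)&(W[...,0]>.6)&(W[...,0]<.9)&(W[...,1]<.4)); print(n,"panel top",*rect(W,pan,.07,.09))
    pot=(Z>.02)&(Z<.2)&(abs(W[...,1])<.05)&(W[...,0]>.72); print(n,"pot",*rect(W,pot,.02,.2)[:4])
E
```

```text
top sleeve [ 664.2 -202.7] -16.46 width 65.2 s range -114.2 54.7 resid 0.68
top dock [650.9 228.1] -16.66 width 62.2 s range -67.3 122.1 resid 0.39
top org [ 543.  -166.5] -17.73 width 29.8 s range -20.2 20.9 resid 0.46 0.04773929742011336
top bar [ 543.1 -166.3] -15.63 width 33.4 s range -20.9 31.7 resid 0.22
top panel top 644 [752.9 198.1  74.4] [755.5 198.3] [131.6  40.5] 74.5 [[718.0, 140.0], [757.0, 130.0], [793.0, 256.0], [754.0, 267.0]]
top pot 981 [758.8  -5.5 101.4] [763.5  -5. ] [49.2 58.9]
scene sleeve [ 664.8 -200.8] -15.7 width 67.2 s range -650.1 56.0 resid 0.45
scene dock [651.7 230.4] -16.96 width 61.4 s range -64.1 133.2 resid 0.32
scene org [ 543.9 -163.5] -19.1 width 31.9 s range -19.2 60.3 resid 0.36 0.04855294276582744
scene bar [ 543.8 -164. ] -17.21 width 33.9 s range -20.7 30.6 resid 0.49
scene panel top 1314 [760.8 200.6  74.6] [760.4 198.6] [129.9  39.7] 73.7 [[723.0, 142.0], [761.0, 131.0], [798.0, 255.0], [760.0, 267.0]]
scene pot 2077 [782.5  -1.7 100.1] [775.8  -2.2] [51.4 59.2]
```

Call:
servo_tool(steps=[{"x": 20,"y": 15,"yaw": -5},{"x": 40,"y": 30,"yaw": -10}], grip=85)

```text
schema error: expected keys x, y, z, yaw
```

```bash
python3 -c "
from workcell import *
o=get_obs();print(o['q'].round(1),o['ee_pos'],o['tcp_rot'])"
```

```text
[-75.8   5.   10.   95.1   0.   90. ] [ 0.13486323 -0.5330363   0.25267815] [-1.79933920e+02 -1.56062540e-04  1.41983075e+01]
```

Call:
servo_tool(steps=[{"x": 20,"y": 15,"z": 0,"yaw": -5},{"x": 40,"y": 30,"z": 0,"yaw": -10}], grip=85)

```text
time: 0.35
ee_pos: [0.1751, -0.5026, 0.2521]
tcp_rot: [-179.9, 0.0, 4.0]
wrist_force: [0.6, 0.3, -1.1]
opening: 0.0854
```

```bash
python3 -c "
from workcell import *
o=get_obs();print(o['q'].round(1),o['ee_pos'],o['tcp_rot'])"
```

```text
[-70.8   2.6   7.5  95.    0.  105.2] [ 0.17510428 -0.50260309  0.25208147] [-1.79875430e+02  1.37150511e-02  3.99426352e+00]
```

Call:
servo_tool(steps=[{"x": 30,"y": 28,"z": 0,"yaw": 10},{"x": 60,"y": 56,"z": 0,"yaw": 20},{"x": 90,"y": 84,"z": 0,"yaw": 30},{"x": 120,"y": 112,"z": 0,"yaw": 40},{"x": 150,"y": 140,"z": 0,"yaw": 50},{"x": 180,"y": 168,"z": 0,"yaw": 60},{"x": 210,"y": 196,"z": 0,"yaw": 70},{"x": 240,"y": 224,"z": -10,"yaw": 80},{"x": 270,"y": 252,"z": -20,"yaw": 90},{"x": 300,"y": 280,"z": -30,"yaw": 100},{"x": 330,"y": 308,"z": -40,"yaw": 110},{"x": 360,"y": 336,"z": -50,"yaw": 120}], grip=85)

```text
time: 1.85
ee_pos: [0.5358, -0.1655, 0.2014]
tcp_rot: [-179.8, -0.0, 124.3]
wrist_force: [-0.8, -1.1, -0.0]
opening: 0.0848
```

Call:
servo_tool(steps=[{"x": 3,"y": 0,"z": -15,"yaw": 10},{"x": 6,"y": 0,"z": -30,"yaw": 20},{"x": 9,"y": 0,"z": -45,"yaw": 30},{"x": 9,"y": 0,"z": -60,"yaw": 39},{"x": 9,"y": 0,"z": -80,"yaw": 39},{"x": 9,"y": 0,"z": -80,"yaw": 39}])

```text
time: 2.6
ee_pos: [0.5439, -0.1652, 0.1196]
tcp_rot: [-179.9, -0.2, 163.3]
wrist_force: [0.5, 0.5, 0.4]
opening: 0.0849
```

```bash
cat > snap.py <<'E'
import sys
from h import *
from workcell import *
tag=sys.argv[1];a=[int(i) for i in sys.argv[2:]]
for n in("scene","top"):
    p,d=camera(n);np.savez(f"{n}{tag}.npz",p=p,d=d)
    r=np.array(get_obs()["ee_pos"]);c=proj(n,[r])[0]
    u,v=int(np.clip(c[0],130,510)),int(np.clip(c[1],100,380))
    cv2.imwrite(f"pics/{n}{tag}.png",cv2.resize(p[v-100:v+100,u-130:u+130],None,fx=3,fy=3,interpolation=cv2.INTER_CUBIC)[:,:,::-1])
    print(n,"crop origin",u-130,v-100)
o=get_obs();print(o['q'].round(1),o['ee_pos'].round(4),o['tcp_rot'].round(2))
E
python3 snap.py 1
```

```text
scene crop origin 110 119
top crop origin 246 122
[-16.8   7.1  -2.2  80.8  -0.1  -0.1] [ 0.5448 -0.1655  0.1217] [-1.7985e+02 -2.0000e-02  1.6331e+02]
```

View pics/scene1.png

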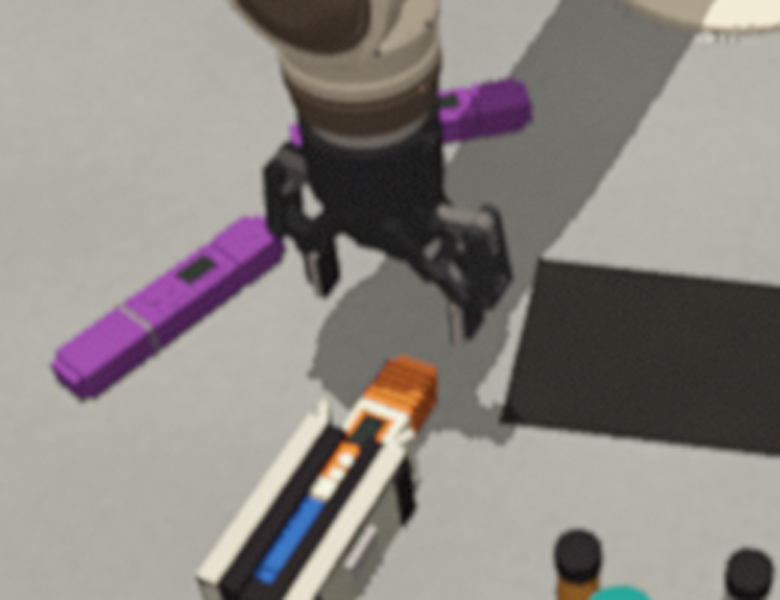

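View pics/top1.png

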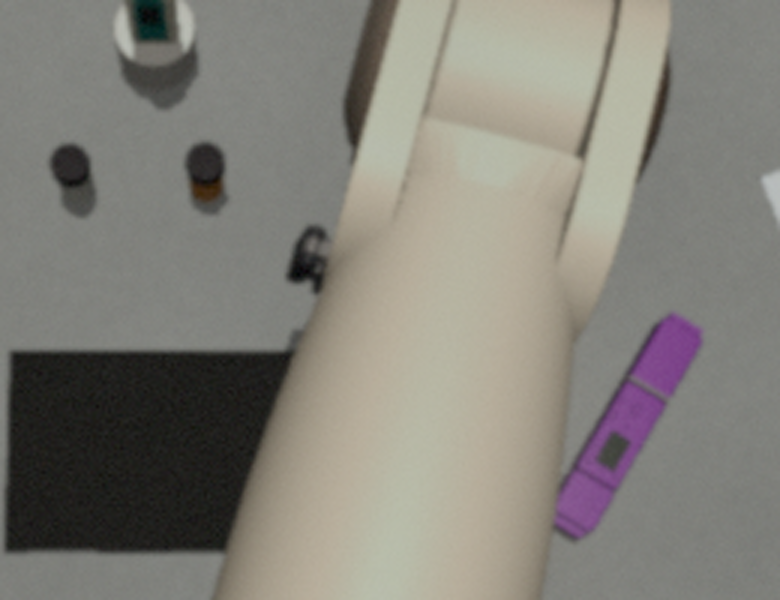

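The jaws straddle the battery end and line up with it, with the orange cap at crop pixel (400,390). I'll go down and close.

Call:
servo_tool(steps=[{"x": 0,"y": 0,"z": -20,"yaw": 0},{"x": 0,"y": 0,"z": -40,"yaw": 0},{"x": 0,"y": 0,"z": -60,"yaw": 0},{"x": 0,"y": 0,"z": -76,"yaw": 0},{"x": 0,"y": 0,"z": -76,"yaw": 0},{"x": 0,"y": 0,"z": -76,"yaw": 0}])

```text
time: 3.45
ee_pos: [0.5451, -0.1656, 0.0463]
tcp_rot: [-179.9, 0.0, 163.3]
wrist_force: [1.2, 0.1, 0.1]
opening: 0.085
```

Call:
servo_tool(steps=[{"x": 0,"y": 0,"z": 0,"yaw": 0},{"x": 0,"y": 0,"z": 0,"yaw": 0},{"x": 0,"y": 0,"z": 0,"yaw": 0},{"x": 0,"y": 0,"z": 0,"yaw": 0},{"x": 0,"y": 0,"z": 0,"yaw": 0},{"x": 0,"y": 0,"z": 0,"yaw": 0}], grip=25, grip_force=50)

```text
time: 4.2
ee_pos: [0.5453, -0.1656, 0.0466]
tcp_rot: [-179.9, 0.1, 163.3]
wrist_force: [-1.1, 0.4, 3.5]
opening: 0.0329
```

Call:
servo_tool(steps=[{"x": -9.6,"y": 2.8,"z": 0.5,"yaw": 0},{"x": -19.2,"y": 5.6,"z": 1,"yaw": 0},{"x": -28.8,"y": 8.4,"z": 1,"yaw": 0},{"x": -38.4,"y": 11.2,"z": 1,"yaw": 0},{"x": -38.4,"y": 11.2,"z": 1,"yaw": 0}])

```text
time: 4.82
ee_pos: [0.5061, -0.1542, 0.0475]
tcp_rot: [-179.9, 0.0, 163.3]
wrist_force: [0.9, -1.4, -0.7]
opening: 0.0331
```

Call:
servo_tool(steps=[{"x": -14.4,"y": 4.2,"z": 0,"yaw": 0},{"x": -28.8,"y": 8.4,"z": 0,"yaw": 0},{"x": -43.2,"y": 12.6,"z": 0,"yaw": 0},{"x": -57.6,"y": 16.8,"z": 0,"yaw": 0},{"x": -72,"y": 21,"z": 0,"yaw": 0},{"x": -86.4,"y": 25.2,"z": 0,"yaw": 0},{"x": -96,"y": 28,"z": 0,"yaw": 0},{"x": -96,"y": 28,"z": 0,"yaw": 0}])

```text
time: 5.82
ee_pos: [0.4097, -0.1261, 0.0477]
tcp_rot: [-179.9, 0.1, 163.3]
wrist_force: [0.4, -1.3, -0.9]
opening: 0.0331
```

```bash
python3 snap.py 2
```

```text
scene crop origin 145 96
top crop origin 227 192
[-17.  -10.7 -27.7  72.8  -0.1  -0.3] [ 0.4104 -0.1263  0.0477] [-1.7985e+02  8.0000e-02  1.6331e+02]
```

View pics/scene2.png

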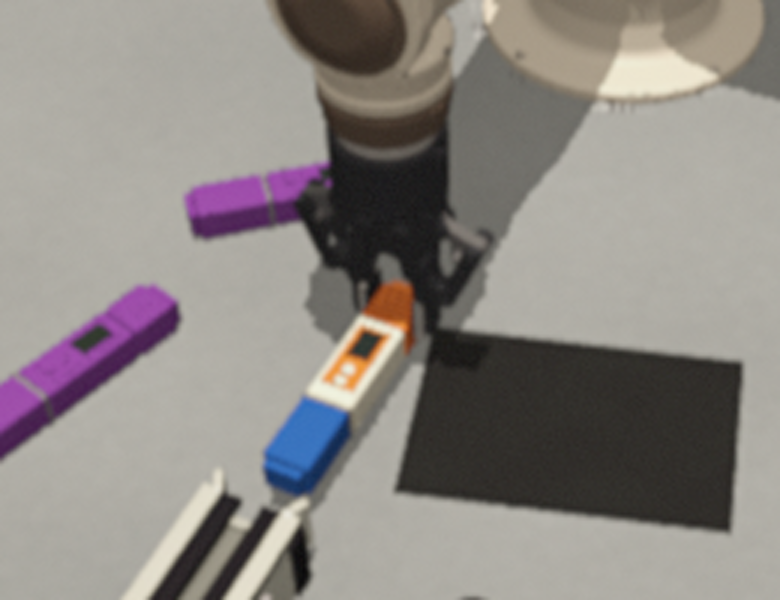

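Call:
servo_tool(steps=[{"x": -3,"y": 1,"z": 20,"yaw": 0},{"x": 0,"y": 6,"z": 40,"yaw": 10},{"x": 3,"y": 12,"z": 40,"yaw": 20},{"x": 7,"y": 18,"z": 40,"yaw": 30},{"x": 10,"y": 24,"z": 40,"yaw": 40},{"x": 14,"y": 30,"z": 40,"yaw": 50},{"x": 18,"y": 38,"z": 40,"yaw": 60},{"x": 22,"y": 46,"z": 40,"yaw": 70},{"x": 26,"y": 54,"z": 40,"yaw": 80},{"x": 29,"y": 62,"z": 40,"yaw": 90},{"x": 29,"y": 62,"z": 30,"yaw": 90},{"x": 29,"y": 62,"z": 20,"yaw": 90}])

```text
time: 7.42
ee_pos: [0.4394, -0.0645, 0.0668]
tcp_rot: [-179.9, 0.1, -106.9]
wrist_force: [0.5, 0.5, -1.8]
opening: 0.0328
```

```bash
python3 snap.py 3
python3 - <<'E'
from h import *
for n in("scene","top"):
    z=np.load(n+"3.npz");p,d=z["p"],z["d"];W=cloud(n,d);H=hsv(p).astype(int);h,s,v=H[...,0],H[...,1],H[...,2]
    b=(h>100)&(h<120)&(s>150)&(W[...,2]>.03)&(W[...,0]<.6)
    if b.sum()>20: print(n,*rect(W,b,.03,.2),np.nanpercentile(W[b][:,2],[50,75,90]))
E
```

```text
scene crop origin 174 103
top crop origin 197 178
[ -8.4  -9.2 -24.4  74.8   0.1 -81.5] [ 0.4385 -0.0644  0.066 ] [-1.7999e+02  5.0000e-02 -1.0685e+02]
scene 641 [486.8  60.6  62.8] [481.6  61.9] [57.7 37.6] 71.4 [[455.0, 41.0], [490.0, 29.0], [509.0, 83.0], [473.0, 95.0]] [0.06648832 0.06836241 0.06972037]
top 412 [477.2  60.7  65.1] [477.9  60.9] [56.3 34.2] 71.8 [[453.0, 39.0], [485.0, 29.0], [503.0, 82.0], [471.0, 93.0]] [0.06558237 0.06692878 0.06836441]
```

View pics/scene3.png

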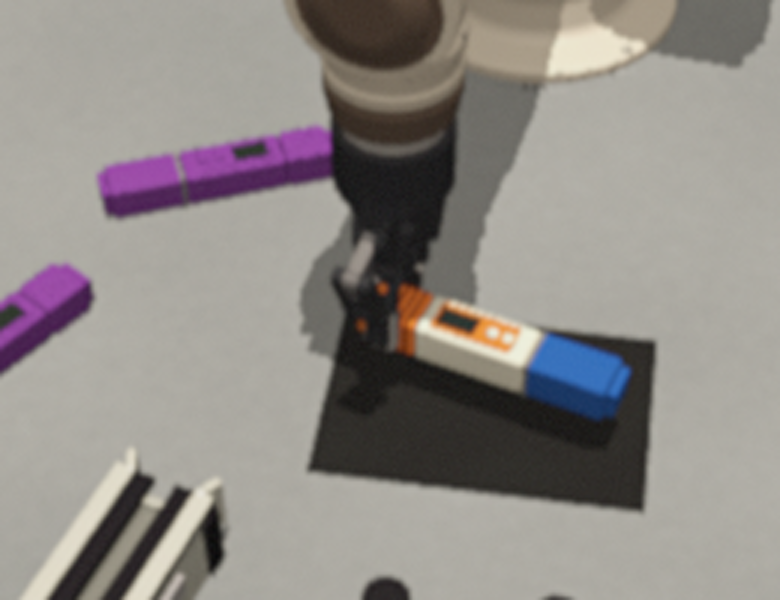

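The tester is held level with the display up, and its whole length is over the mat. I'll lower it.

Call:
servo_tool(steps=[{"x": 0,"y": 0,"z": -12,"yaw": 0},{"x": 0,"y": 0,"z": -24,"yaw": 0},{"x": 0,"y": 0,"z": -31,"yaw": 0},{"x": 0,"y": 0,"z": -34,"yaw": 0},{"x": 0,"y": 0,"z": -36,"yaw": 0},{"x": 0,"y": 0,"z": -36,"yaw": 0}])

```text
time: 8.28
ee_pos: [0.4386, -0.0644, 0.0301]
tcp_rot: [-180.0, 0.1, -106.8]
wrist_force: [0.7, -0.2, -0.7]
opening: 0.0332
```

Call:
servo_tool(steps=[{"x": 0,"y": 0,"z": -1,"yaw": 0},{"x": 0,"y": 0,"z": -2,"yaw": 0},{"x": 0,"y": 0,"z": -2,"yaw": 0}])

```text
time: 8.65
ee_pos: [0.4389, -0.0645, 0.0289]
tcp_rot: [-179.9, 0.1, -106.8]
wrist_force: [-2.0, -0.1, 5.9]
opening: 0.0333
```

Call:
servo_tool(steps=[{"x": 0,"y": 0,"z": 0,"yaw": 0},{"x": 0,"y": 0,"z": 0,"yaw": 0},{"x": 0,"y": 0,"z": 0,"yaw": 0},{"x": 0,"y": 0,"z": 0,"yaw": 0},{"x": 0,"y": 0,"z": 0,"yaw": 0},{"x": 0,"y": 0,"z": 0,"yaw": 0}], grip=75)

```text
time: 9.4
ee_pos: [0.4389, -0.0645, 0.0289]
tcp_rot: [-179.9, 0.1, -106.9]
wrist_force: [-0.4, -0.6, -0.6]
opening: 0.075
```

Call:
servo_tool(steps=[{"x": 0,"y": 0,"z": 25,"yaw": 0},{"x": 0,"y": 0,"z": 50,"yaw": 0},{"x": 0,"y": 0,"z": 80,"yaw": 0},{"x": -30,"y": -40,"z": 90,"yaw": 0},{"x": -60,"y": -80,"z": 90,"yaw": 0},{"x": -60,"y": -80,"z": 90,"yaw": 0}])

```text
time: 10.15
ee_pos: [0.3776, -0.1463, 0.1192]
tcp_rot: [-179.9, 0.0, -107.1]
wrist_force: [0.3, 0.1, 0.5]
opening: 0.075
```

```bash
python3 snap.py 4
python3 - <<'E'
from h import *
for n in("scene","top"):
    z=np.load(n+"4.npz");p,d=z["p"],z["d"];W=cloud(n,d);H=hsv(p).astype(int);h,s,v=H[...,0],H[...,1],H[...,2]
    reg=(W[...,0]>.36)&(W[...,0]<.56)&(abs(W[...,1])<.12)
    b=reg&(h>100)&(h<120)&(s>150); print(n,"blue",*rect(W,b,.02,.05))
    t=reg&(W[...,2]>.023)&(W[...,2]<.04)&(W[...,1]>-.04)
    print(n,"bar",*axisfit(W,t,(458,0),73,-20,70,25),np.nanmedian(W[t][:,2]))
    cv2.imwrite(f"pics/{n}4f.png",p[:,:,::-1])
E
```

```text
scene crop origin 137 59
top crop origin 239 205
[-21.  -15.7 -23.9  81.7   0.1 -94. ] [ 0.3789 -0.1447  0.119 ] [-1.7990e+02  7.0000e-02 -1.0694e+02]
scene blue 461 [483.6  60.9  29. ] [480.1  62. ] [58. 38.] 72.5 [[453.0, 40.0], [489.0, 29.0], [507.0, 84.0], [471.0, 95.0]]
scene bar [460.6  -0.8] 71.87 width 34.4 s range -45.9 94.8 resid 0.62 0.030200757089700946
top blue 357 [478.5  60.9  29.3] [479.   61.2] [55.6 34.3] 72.2 [[454.0, 40.0], [487.0, 29.0], [504.0, 82.0], [471.0, 93.0]]
top bar [ 4.585e+02 -2.000e-01] 71.65 width 33.4 s range -46.4 92.4 resid 0.42 0.0298552504017562
```

View pics/scene4f.png

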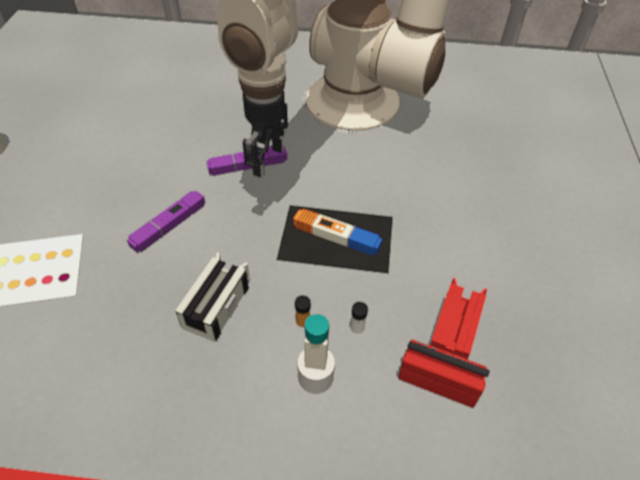

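The tester lies flat on the mat, display up: orange end at (305,218), blue end at (368,242). The vials, the spare tester and the dock have not moved. Next I regrasp it by the blue end.

Call:
servo_tool(steps=[{"x": 20,"y": 41,"z": 0,"yaw": 0},{"x": 40,"y": 82,"z": 0,"yaw": 0},{"x": 60,"y": 123,"z": 0,"yaw": 0},{"x": 80,"y": 164,"z": 0,"yaw": 0},{"x": 99.5,"y": 205,"z": 0,"yaw": -0.5},{"x": 99.5,"y": 205,"z": -20,"yaw": -0.5},{"x": 99.5,"y": 205,"z": -40,"yaw": -0.5},{"x": 99.5,"y": 205,"z": -40,"yaw": -0.5}], grip=80)

```text
time: 11.25
ee_pos: [0.4774, 0.0614, 0.0774]
tcp_rot: [179.9, 0.0, -107.3]
wrist_force: [-0.7, -0.2, 0.3]
opening: 0.0802
```

```bash
python3 snap.py 5
```

```text
scene crop origin 237 119
top crop origin 136 160
[  7.2  -4.1 -18.3  75.7   0.  -65.4] [0.4785 0.0609 0.0794] [-1.7991e+02  8.0000e-02 -1.0738e+02]
```

View pics/scene5.png

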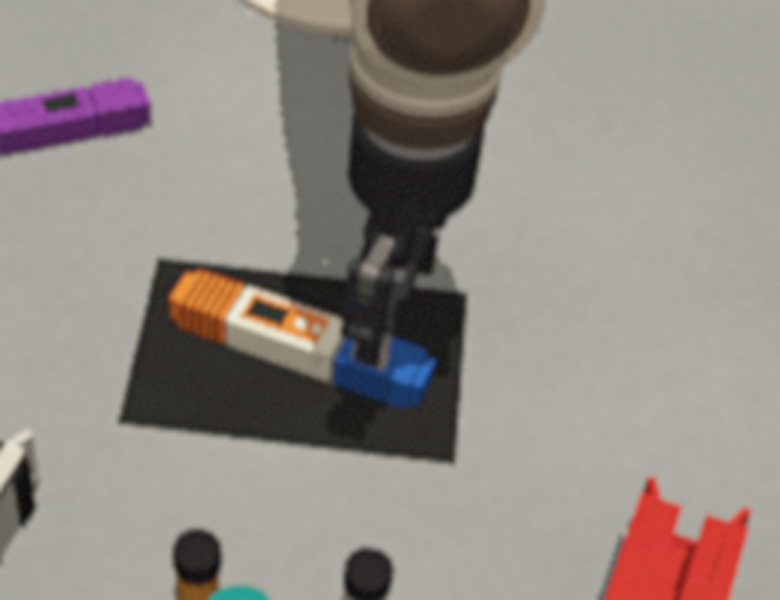

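The gripper stands over the blue end, near crop pixel (375,350).

Call:
servo_tool(steps=[{"x": 0,"y": 0,"z": -20,"yaw": 0},{"x": 0,"y": 0,"z": -40,"yaw": 0},{"x": 0,"y": 0,"z": -50,"yaw": 0},{"x": 0,"y": 0,"z": -50,"yaw": 0},{"x": 0,"y": 0,"z": -50,"yaw": 0}])

```text
time: 11.98
ee_pos: [0.479, 0.061, 0.0304]
tcp_rot: [-179.8, 0.1, -107.4]
wrist_force: [-0.4, 0.1, 0.0]
opening: 0.0803
```

Call:
servo_tool(steps=[{"x": 0,"y": 0,"z": 0,"yaw": 0},{"x": 0,"y": 0,"z": 0,"yaw": 0},{"x": 0,"y": 0,"z": 0,"yaw": 0},{"x": 0,"y": 0,"z": 0,"yaw": 0},{"x": 0,"y": 0,"z": 0,"yaw": 0},{"x": 0,"y": 0,"z": 0,"yaw": 0}], grip=25, grip_force=60)

```text
time: 12.72
ee_pos: [0.4794, 0.0611, 0.031]
tcp_rot: [-179.8, 0.1, -107.4]
wrist_force: [-0.9, -0.2, 4.9]
opening: 0.033
```

Call:
servo_tool(steps=[{"x": 0,"y": 0,"z": 15,"yaw": 0},{"x": 0,"y": 0,"z": 30,"yaw": 0},{"x": 0,"y": 0,"z": 50,"yaw": 0},{"x": 0,"y": 0,"z": 70,"yaw": 0},{"x": 0,"y": 0,"z": 70,"yaw": 0}])

```text
time: 13.35
ee_pos: [0.4805, 0.0612, 0.1031]
tcp_rot: [-179.6, 0.2, -107.4]
wrist_force: [0.5, -0.1, -1.4]
opening: 0.0328
```

Call:
servo_tool(steps=[{"x": -6,"y": 20,"z": 0,"yaw": 9},{"x": -12,"y": 45,"z": 0,"yaw": 18},{"x": -18,"y": 70,"z": 0,"yaw": 27},{"x": -24,"y": 95,"z": 0,"yaw": 36},{"x": -30,"y": 120,"z": 0,"yaw": 45},{"x": -36,"y": 145,"z": 0,"yaw": 54},{"x": -42,"y": 170,"z": 0,"yaw": 63},{"x": -48,"y": 195,"z": 0,"yaw": 72},{"x": -54,"y": 218,"z": 0,"yaw": 81},{"x": -58,"y": 237,"z": 0,"yaw": 90.6},{"x": -58,"y": 237,"z": -20,"yaw": 90.6},{"x": -58,"y": 237,"z": -20,"yaw": 90.6}])

```text
time: 14.85
ee_pos: [0.4213, 0.2976, 0.0811]
tcp_rot: [-179.8, 0.3, -16.8]
wrist_force: [-0.3, -1.4, -0.5]
opening: 0.0328
```

```bash
python3 snap.py 6
cat > m.py <<'E'
import sys
from h import *
t=sys.argv[1]
for n in("scene","top"):
    z=np.load(n+t+".npz");p,d=z["p"],z["d"];W=cloud(n,d);H=hsv(p).astype(int);h,s,v=H[...,0],H[...,1],H[...,2];Z=W[...,2]
    red=((h<5)|(h>175))&(s>150)&(Z>.054)&(Z<.063)
    try: print(n,"dock",*axisfit(W,red,(651,229),-17,-35,35,42))
    except Exception as e: print(n,"dock",e)
    reg=(W[...,0]>.36)&(W[...,0]<.66)&(W[...,1]>.18)&(W[...,1]<.34)&(Z>.035)&(Z<.11)
    o=reg&(h>=6)&(h<20)&(s>140)
    w=reg&(s<60)&(v>120)
    for nm,k in(("org",o),("white+org",o|w)):
        if k.sum()<30: continue
        q=W[k];hi=np.nanpercentile(q[:,2],90)
        k&=(Z>hi-.006)
        c=np.nanmedian(W[k],0);print(n,nm,"top z",c.round(4),*axisfit(W,k,c[:2]*1000,-16.8,-30 if nm!="org" else -15,30 if nm!="org" else 12,25))
E
python3 m.py 6
```

```text
scene crop origin 361 108
top crop origin 20 190
[  35.     0.5  -13.4   76.     0.4 -128.2] [0.4223 0.2979 0.083 ] [-179.65    0.24  -16.81]
scene dock [651.5 230.5] -16.74 width 61.6 s range -64.4 134.2 resid 0.38
scene org top z [0.5409 0.2656 0.0805] [539.7 261.6] -7.76 width 31.4 s range -75.3 29.8 resid 1.6
scene white+org top z [0.5154 0.2706 0.0805] [515.2 270.2] -17.6 width 32.2 s range -126.7 56.5 resid 0.29
top dock [650.8 228.2] -17.0 width 62.3 s range -67.0 112.5 resid 0.37
top org top z [0.539  0.2618 0.0804] [538.4 259.8] -17.83 width 31.1 s range -74.1 27.1 resid 0.32
top white+org top z [0.5119 0.2688 0.0805] [511.9 268.8] -18.13 width 32.6 s range -64.3 54.6 resid 0.55
```

View pics/scene6.png

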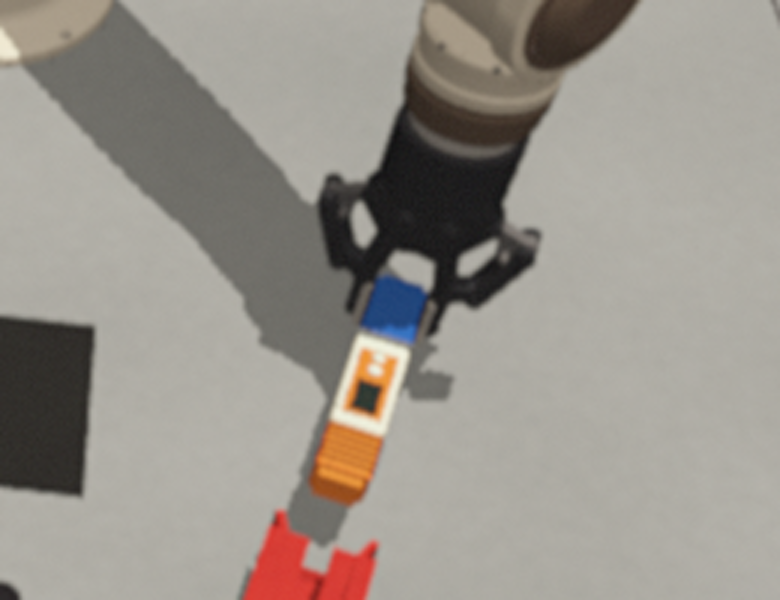

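View pics/top6.png

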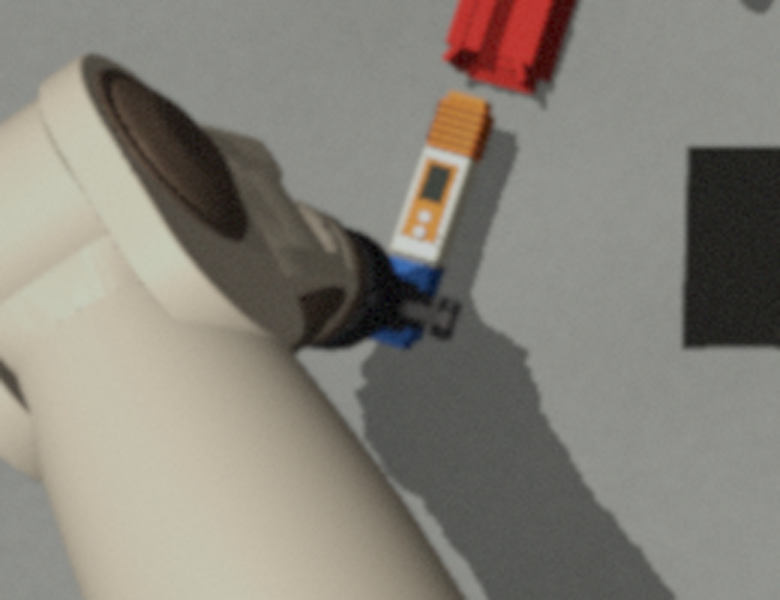

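Display up, held by the blue end, battery end facing the dock about 15 mm from its mouth. I'll correct yaw by about 0.8° and y by 0.5 mm, then lower to channel height.

Call:
servo_tool(steps=[{"x": 0,"y": 0.5,"z": -10,"yaw": 0.8},{"x": 0,"y": 0.5,"z": -22,"yaw": 0.8},{"x": 0,"y": 0.5,"z": -31,"yaw": 0.8},{"x": 0,"y": 0.5,"z": -31,"yaw": 0.8},{"x": 0,"y": 0.5,"z": -31,"yaw": 0.8}])

```text
time: 15.58
ee_pos: [0.4224, 0.2985, 0.0521]
tcp_rot: [-179.6, 0.2, -16.0]
wrist_force: [0.4, -0.2, -0.7]
opening: 0.0326
```

```bash
python3 snap.py 7;python3 m.py 7
```

```text
scene crop origin 358 119
top crop origin 25 191
[  35.     1.4  -16.    72.5    0.4 -129. ] [0.4225 0.2985 0.0524] [-179.62    0.22  -16.01]
scene dock [651.5 230.6] -16.97 width 61.7 s range -65.6 134.1 resid 0.17
scene org top z [0.5417 0.2678 0.0517] [540.8 264.9] -17.53 width 31.7 s range -78.0 29.1 resid 0.31
scene white+org top z [0.5184 0.2726 0.0516] [518.2 271.9] -17.37 width 32.2 s range -71.9 52.8 resid 0.35
top dock [650.8 228.2] -16.4 width 62.5 s range -67.0 112.6 resid 0.38
top org top z [0.5407 0.2639 0.0502] [540.1 261.9] -12.28 width 31.2 s range -74.5 26.6 resid 0.6
top white+org top z [0.5123 0.2701 0.0504] [512.6 271.1] -17.19 width 32.7 s range -64.1 55.4 resid 0.52
```

Call:
servo_tool(steps=[{"x": 7.2,"y": -3,"z": -0.5,"yaw": 0},{"x": 14.4,"y": -5.2,"z": -1,"yaw": 0},{"x": 21.5,"y": -7.3,"z": -1,"yaw": 0},{"x": 28.7,"y": -9.5,"z": -1,"yaw": 0},{"x": 35.9,"y": -11.7,"z": -1,"yaw": 0},{"x": 43.1,"y": -13.9,"z": -1,"yaw": 0},{"x": 43.1,"y": -13.9,"z": -1,"yaw": 0}])

```text
time: 16.55
ee_pos: [0.4661, 0.2845, 0.0513]
tcp_rot: [-179.6, 0.2, -16.0]
wrist_force: [-0.2, -0.6, -1.1]
opening: 0.033
```

```bash
python3 snap.py 8;python3 m.py 8
```

```text
scene crop origin 352 135
top crop origin 32 170
[  31.2    5.3  -12.    72.6    0.4 -132.7] [0.4655 0.2846 0.0513] [-179.63    0.23  -16.02]
scene dock [651.4 230.4] -16.59 width 61.6 s range -63.0 133.8 resid 0.2
scene org top z [0.5808 0.2539 0.0512] [580.2 251.8] -12.76 width 31.7 s range -69.8 41.8 resid 0.25
scene white+org top z [0.5545 0.2604 0.051 ] [554.4 260. ] -17.02 width 32.8 s range -64.0 69.3 resid 0.35
top dock [650.8 228.3] -16.75 width 62.2 s range -67.0 112.4 resid 0.47
top org top z [0.5841 0.2512 0.0499] [583.2 248.1] -7.77 width 31.4 s range -73.2 27.7 resid 0.53
top white+org top z [0.5574 0.2573 0.0499] [557.3 256.7] -17.49 width 33.1 s range -65.1 54.5 resid 0.37
```

View pics/scene8.png

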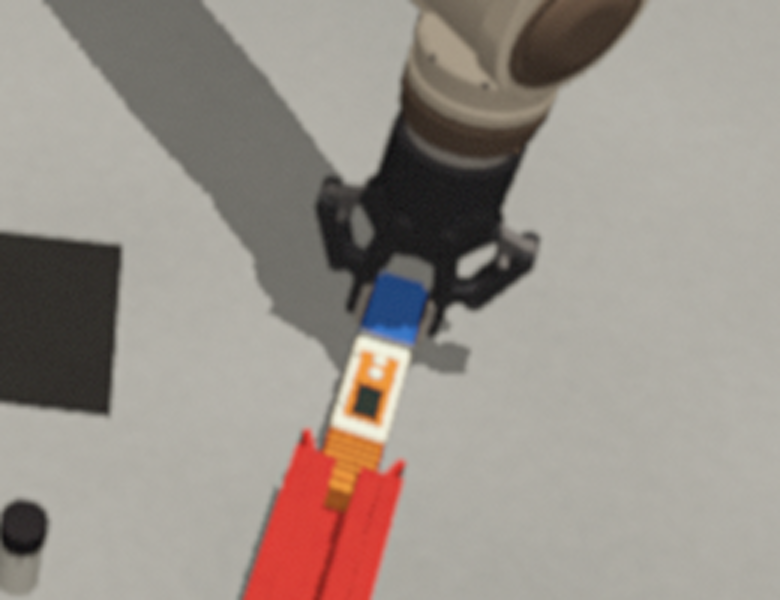

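The battery end has entered the dock with no contact force, and both cameras put it centred to within about 0.5 mm. I'll continue.

Call:
servo_tool(steps=[{"x": 9.6,"y": -2.9,"z": -0.5,"yaw": 0},{"x": 19.1,"y": -5.8,"z": -1,"yaw": -0.2},{"x": 28.7,"y": -8.7,"z": -1,"yaw": -0.4},{"x": 38.3,"y": -11.6,"z": -1,"yaw": -0.4},{"x": 47.9,"y": -14.5,"z": -1,"yaw": -0.4},{"x": 57.4,"y": -17.4,"z": -1,"yaw": -0.4},{"x": 67,"y": -20.3,"z": -1,"yaw": -0.4},{"x": 76.6,"y": -23.2,"z": -1,"yaw": -0.4},{"x": 76.6,"y": -23.2,"z": -1,"yaw": -0.4}])

```text
time: 17.77
ee_pos: [0.5427, 0.2611, 0.0502]
tcp_rot: [-179.6, 0.2, -16.5]
wrist_force: [0.3, 0.6, -1.8]
opening: 0.0329
```

Call:
servo_tool(steps=[{"x": 2.9,"y": -0.9,"z": -0.5,"yaw": 0},{"x": 5.7,"y": -1.7,"z": -1,"yaw": 0},{"x": 8.6,"y": -2.6,"z": -1,"yaw": 0},{"x": 10.5,"y": -3.2,"z": -1,"yaw": 0},{"x": 10.5,"y": -3.2,"z": -1,"yaw": 0}])

```text
time: 18.4
ee_pos: [0.5535, 0.2579, 0.0493]
tcp_rot: [-179.6, 0.2, -16.5]
wrist_force: [-0.5, -0.8, -1.3]
opening: 0.033
```

Call:
servo_tool(steps=[{"x": 1,"y": -0.3,"z": 0,"yaw": 0},{"x": 2,"y": -0.6,"z": 0,"yaw": 0},{"x": 2.9,"y": -0.9,"z": 0,"yaw": 0},{"x": 2.9,"y": -0.9,"z": 0,"yaw": 0}])

```text
time: 18.9
ee_pos: [0.5565, 0.257, 0.0493]
tcp_rot: [-179.6, 0.2, -16.5]
wrist_force: [0.1, -0.5, -0.1]
opening: 0.0325
```

No stop contact yet, so I'll keep advancing gently.

Call:
servo_tool(steps=[{"x": 1,"y": -0.3,"z": 0,"yaw": 0},{"x": 2,"y": -0.6,"z": 0,"yaw": 0},{"x": 2.9,"y": -0.9,"z": 0,"yaw": 0},{"x": 2.9,"y": -0.9,"z": 0,"yaw": 0}])

```text
time: 19.4
ee_pos: [0.5595, 0.256, 0.0493]
tcp_rot: [-179.6, 0.2, -16.5]
wrist_force: [0.4, 0.3, 0.4]
opening: 0.0326
```

```bash
python3 snap.py 9
python3 - <<'E'
from h import *
for n in("scene","top"):
    z=np.load(n+"9.npz");p,d=z["p"],z["d"];W=cloud(n,d);H=hsv(p).astype(int);h,s,v=H[...,0],H[...,1],H[...,2];Z=W[...,2]
    u=np.array([.957,-.29]); S=(W[...,:2]*1000-[651.2,229.3])@u; T=(W[...,:2]*1000-[651.2,229.3])@[.29,.957]
    o=(h>=6)&(h<20)&(s>140)&(Z>.03)&(Z<.056)&(abs(T)<25)&(abs(S)<150)
    b=(h>100)&(h<122)&(s>120)&(Z>.03)&(Z<.056)&(abs(T)<25)&(abs(S)<150)
    red=((h<5)|(h>175))&(s>150)&(abs(T)<30)&(Z>.05)&(Z<.065)
    for nm,k in(("org",o),("blue",b),("red",red)):
        if k.sum(): print(n,nm,k.sum(),np.percentile(S[k],[0,1,99,100]).round(1),np.median(Z[k]).round(4))
    pf=(abs(T)<55)&(abs(T)>36)&(Z>.02)&(Z<.07)&(S>30)&(S<80); 
    if pf.sum(): print("panel face",np.percentile(S[pf],[1,20,50]).round(1))
E
```

```text
scene crop origin 340 174
top crop origin 47 127
[  24.4   14.7   -1.5   73.7    0.4 -139.1] [0.5595 0.256  0.0493] [-179.62    0.19  -16.47]
scene org 224 [-47.  -45.5  55.   57.3] 0.0493
scene blue 410 [-123.5 -122.8  -67.5  -66. ] 0.0491
scene red 2084 [-66.3 -58.9 132.7 133.9] 0.0602
panel face [72.  73.7 75.4]
top org 144 [-50.3 -46.   56.7  56.9] 0.0482
top blue 147 [-124.2 -123.9  -67.1  -66.1] 0.0462
top red 1184 [-66.  -54.9  73.1 113.7] 0.0593
panel face [70.4 71.4 73.4]
```

View pics/scene9.png

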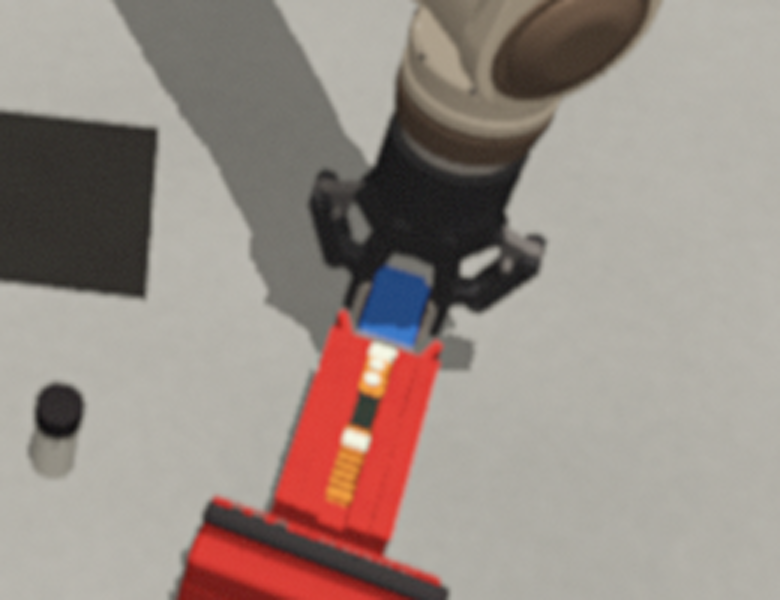

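Only about 3–5 mm should remain, since the flare tips at s≈-66 put the dock origin slightly further in. I'll continue until I feel the stop.

Call:
servo_tool(steps=[{"x": 1,"y": -0.3,"z": 0,"yaw": 0},{"x": 2,"y": -0.6,"z": 0,"yaw": 0},{"x": 2.9,"y": -0.9,"z": 0,"yaw": 0},{"x": 2.9,"y": -0.9,"z": 0,"yaw": 0}])

```text
time: 20.0
ee_pos: [0.5607, 0.2556, 0.0491]
tcp_rot: [-179.6, 0.4, -16.4]
wrist_force: [-10.0, 2.4, 4.1]
opening: 0.0326
```

There is 10 N of contact along the dock axis, so the tester is at the stop. I'll relax the push and release.

Call:
servo_tool(steps=[{"x": 0,"y": 0,"z": -0.5,"yaw": 0},{"x": 0,"y": 0,"z": -0.5,"yaw": 0}])

```text
time: 20.25
ee_pos: [0.5607, 0.2557, 0.049]
tcp_rot: [-179.6, 0.4, -16.4]
wrist_force: [-4.3, 0.1, 4.6]
opening: 0.0327
```

Call:
servo_tool(steps=[{"x": 0,"y": 0,"z": 0,"yaw": 0},{"x": 0,"y": 0,"z": 0,"yaw": 0},{"x": 0,"y": 0,"z": 0,"yaw": 0},{"x": 0,"y": 0,"z": 0,"yaw": 0},{"x": 0,"y": 0,"z": 0,"yaw": 0}], grip=70)

```text
time: 20.88
ee_pos: [0.5607, 0.2557, 0.049]
tcp_rot: [-179.6, 0.4, -16.4]
wrist_force: [0.3, 0.8, -0.1]
opening: 0.0696
```

Call:
servo_tool(steps=[{"x": 0,"y": 0,"z": 15,"yaw": 0},{"x": 0,"y": 0,"z": 40,"yaw": 0},{"x": 0,"y": 0,"z": 80,"yaw": 0},{"x": -40,"y": 5,"z": 110,"yaw": 0},{"x": -90,"y": 5,"z": 120,"yaw": 0},{"x": -140,"y": 0,"z": 130,"yaw": 0},{"x": -190,"y": -10,"z": 130,"yaw": 0},{"x": -220,"y": -20,"z": 130,"yaw": 0},{"x": -220,"y": -20,"z": 130,"yaw": 0}])

```text
time: 22.0
ee_pos: [0.3396, 0.2355, 0.1807]
tcp_rot: [-179.5, 0.3, -16.4]
wrist_force: [0.2, 0.7, 0.7]
opening: 0.0701
```

```bash
python3 snap.py 10
python3 - <<'E'
from h import *
for n in("scene","top"):
    z=np.load(n+"10.npz");p,d=z["p"],z["d"];W=cloud(n,d);H=hsv(p).astype(int);h,s,v=H[...,0],H[...,1],H[...,2];Z=W[...,2]
    u=np.array([.957,-.29]); S=(W[...,:2]*1000-[651.2,229.3])@u; T=(W[...,:2]*1000-[651.2,229.3])@[.29,.957]
    o=(h>=6)&(h<20)&(s>140)&(Z>.03)&(Z<.056)&(abs(T)<25)&(abs(S)<150)
    b=(h>100)&(h<122)&(s>120)&(Z>.03)&(Z<.056)&(abs(T)<25)&(abs(S)<150)
    red=((h<5)|(h>175))&(s>150)&(abs(T)<38)&(Z>.05)&(Z<.065)
    for nm,k in(("org",o),("blue",b),("red",red)):
        if k.sum(): print(n,nm,k.sum(),np.percentile(S[k],[0,1,99,100]).round(1),np.median(Z[k]).round(4),"T",((T[k].min()+T[k].max())/2).round(1))
    cv2.imwrite(f"pics/{n}10f.png",p[:,:,::-1])
E
```

```text
scene crop origin 338 38
top crop origin 35 229
[  34.3  -14.6  -16.3   88.1    0.5 -129.3] [0.3412 0.236  0.1801] [-179.53    0.31  -16.4 ]
scene org 224 [-47.1 -45.2  51.5  57.3] 0.0491 T 2.2
scene blue 386 [-123.  -121.4  -67.   -66.4] 0.0489 T -0.1
scene red 2224 [-64.5 -55.4 132.7 133.7] 0.0602 T 0.1
top org 141 [-46.3 -44.2  56.   57.4] 0.0484 T 2.7
top blue 430 [-123.6 -122.5  -66.1  -65.4] 0.0473 T -3.3
top red 1402 [-66.2 -61.1  80.5 129.7] 0.0593 T -2.9
```

View pics/scene10f.png

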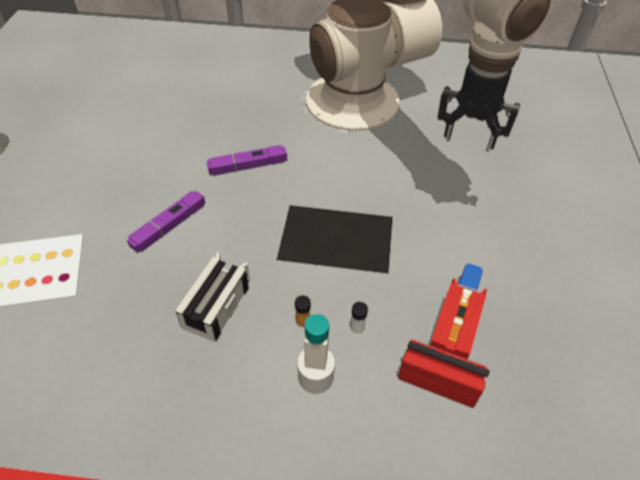

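View pics/top10f.png

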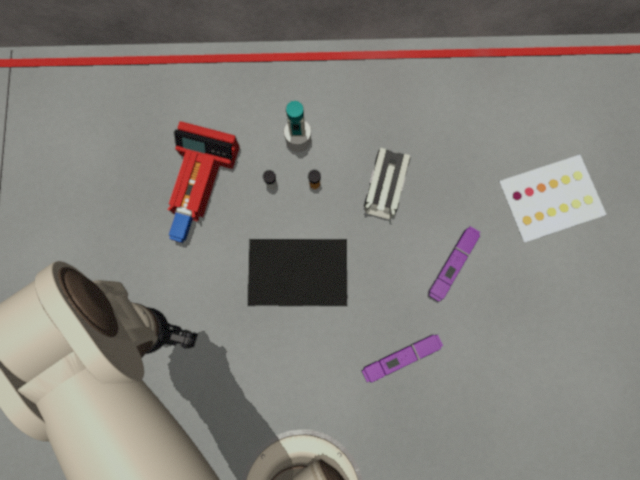

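The tester is in the dock, display up, with its blue end at (470,275). It sticks out 57 mm past the flares, against 56 mm expected when home. The bystanders have not moved and the arm is clear, so I'm handing in.

```bash
python3 -c "
from workcell import *
print(job_done())"
```

```text
the job is handed in; nothing more can be done
None
```

The job is done and handed in at about 22 s of the 69 s allowed; the interface reports no verdict.

I pulled the tester out of the sleeve by its orange battery end, laid it flat on the mat with the display up and let go. Then I took it again by the blue end, turned it to face the dock and slid it in battery end first until it met the stop, at about 10 N.

**Last checks:**
- **Fit in the dock:** After release, the blue end sticks out 57 mm past the dock's flares, against 56 mm expected when fully home. Its top face is at about 48–49 mm (48 expected), with the display up.
- **Surroundings:** The vials and the spare tester look unmoved in both camera views. The arm is clear of everything, and the wrist force reads about zero.

**Disagreements:**
- **Camera offset:** The two cameras differed by about 2 mm sideways. I centred the tester on the dock within each camera's own view, and it went in without side force.
- **Stop position:** The stop came about 4–5 mm later than my first dock estimate. I took the felt contact and the stick-out length as proof that it was home.

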